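# Pull the mortise plug

### The arm

A 6-joint arm with a two-finger parallel gripper is mounted at the origin on the work surface. World frame = base frame: x ahead of the robot, y to its left, z up, the work surface at z = 0. Lengths are in m, angles in rad, forces in N, time in s.
With the tool pointing down it reaches from about 0.35 to 0.775 m from the base axis. Payload 5.5 kg.
Tool frame: the origin (TCP) lies midway between the tips of the shut fingers; the grasp point (between the pads) lies 19 mm behind it; z points along the fingers, y is the line along which they close (so a half turn about z gives the same grasp; the last joint's range is limited). The gripper opens to 85 mm and grips with 20 to 120 N. Pads are 22 mm wide; open, the fingers measure 114 mm over their backs; the gripper's body (76 mm by 85 mm) begins 54 mm behind the grasp point. The pads swing forward as they close: fully open they stand 13 mm farther back than shut.
Start: joints at [1.096, 0.313, 0.046, 1.304, 0, 1.431], TCP at [0.189, 0.543, 0.231] pointing down, gripper open.
Joint ranges: [-2.76, 2.76], [-0.86, 1.69], [-1.03, 1.26], [-2.2, 2.34], [-1.47, 1.5], [-3.14, 3.14]. Speed limits (rad/s): [2.57, 2.57, 3.14, 3.14, 3.14, 3.14].

### API

Orientations are given as a unit quaternion [w, x, y, z].
In Python, from workcell import env gives the robot as it stands.
- The arm moves only by the tool move_arm, never from a script. Its argument "targets" is a list of rows, each a list of 3 entries, a list of its own where there are three numbers: the shift along the tool's x, y, z in mm, then the turn, a rotation vector about the tool's x, y, z in units of 10 degrees (1.0 is 10 degrees), then the closure, from -1 (fully open) to 1 (shut). In form: [[[dx, dy, dz], [ax, ay, az], gripper], ...]. A call has 1 to 5 rows; each row is the pose to reach, as a shift and turn from the pose commanded when the call began, along the tool's axes at that moment; what a row does not reach only later rows make up. A row lasts 1/8 s, in which the tool goes at most 62.5 mm and 10.7 degrees, less where a joint would pass 70% of its speed; a pose out of reach is approached as far as the arm can. A call with a gripper value outside its range is refused whole. The fingers move at their own pace and stop on an object; "squeeze" is the grip in N (left out, the last holds). Time passes only in rows, so rows that repeat a pose let the fingers close. It gives the time, the measured TCP pose, the force, the opening and the grip force at its end, in the units of the state.
- env.get_state(): the state, without advancing time (a new reading comes with each control period).
- env.read_camera(name): name is "scene" or "top" or "wrist"; returns a dict with "pixels" (480x640x3 uint8, red, green, blue), "fovy" (degrees; the focal length in pixels is half the picture's height over the tangent of half this angle, whatever the lens; pixels are square), "cx", "cy" (the principal point, pixels), "dist_coeffs" ([k1, k2, p1, p2, k3] as OpenCV has them; the pictures are not rectified), "extrinsics" (4x4, takes a point from world to camera coordinates); the wrist camera has in their place "mount" (4x4, takes a point from camera to tool coordinates, whose origin is the TCP and whose axes are the flange's). Camera axes: x right, y up, looking along -z (the intrinsics and any distortion apply to the point x, -y, -z); pixel columns grow to the right and rows downward; lengths in m; the calibration is good to about 2 mm. A picture is of the moment at which its call begins: read the wrist's pose just before it. There is no depth.
- env.hand_in(): hands the job in; it is judged then, once.
Trained networks look in a picture, given as the dict that the camera call returned (one of the last four; its "shot" number tells which), for a name from the list of things; names that differ only in an ending like _2 or _b are one class to them, and where a whole thing is asked for, a point or a joint stands for the part that bears it (a point fixed in the world has none). Each returns a list of dicts, best first, with "confidence" (0 to 1); they miss things now and then, are a little off and sometimes report something else, mostly with a low value. They report only what shows in the picture. A call takes as long as a camera call. They do not tell look-alikes from the thing itself.
- env.spot_in(thing, picture): "centre" ([x, y, z] in m, in world coordinates, good to about 4 mm: the middle of the surface that is visible of it).
- env.regions_of(thing, picture): "mask" (480x640 bool, what is visible of it).
- env.landmark_of(thing, picture): "centre" ([x, y, z] in m, in world coordinates, good to about 4 mm: a listed point, or the origin of a listed thing).
The state is a dict: "clock": time; "joint_pos": joint angles; "qvel": joint speeds; "tau": joint torques, N m; "tcp_pos": TCP position; "orientation": TCP orientation; "wrist_force": force on the tool from outside, world axes, zero at the start; "ft_torque": the same for the moment, N m; "finger_gap": finger opening in m; "grip_force": force on a finger pad.
Only numpy, scipy, OpenCV 4.12 (cv2) and the standard library are available. Lean on these libraries where they do the work, as an engineer would, in place of code of your own. Each camera call takes 0.05 s, during which the arm holds its last target. There are 200 camera calls.

### The job

Take the T-handled puller out of its stand, put its foot down through the slot of the slotted plug in the timber, give it a quarter turn clockwise (seen from above) so that it locks, and draw the plug straight up out of its mortise. Stand the plug upright in the middle of the bare wooden board with the puller still in it, and let go. Leave the blank plug in the timber.

Things in the scene. Friction and masses are not known exactly. Their poses are not given: they have to be found in the camera images.
- puller_grip (a point): Centre of the puller's wooden handle bar: 100 mm long (x), 24 wide (y), 24 high. A 12 mm metal stem runs down from it to a metal foot bar, 46 long (x, parallel to the handle), 12 wide, 8 high; its underside is 122 mm below this point. z is up. About 0.16 kg, loose, upright, foot in the 30 mm deep pocket of a fixed dark wood stand (100 x 70 x 45 mm): lift it 35 mm or more to free it.
- plug_slot (a point): Slotted plug: middle of its slot, level with its top. Loose, 0.35 kg, wood, 80 x 80 mm, 50 high, z up. Slot 60 mm long (x) x 24 wide in an 8 mm steel plate; below, a chamber 60 x 60 x 20 mm, floor 28 mm under the top. The foot is free to turn with the handle's centre 94 to 106 mm above this point; pins let it turn from along the slot only clockwise (from above), 90 degrees (20 more to the stop).
- blank_top (a point): Centre of the top of the blank plug: 80 x 80 mm, 50 high, closed steel plate, no slot; z up. Both plugs sit loose and flush, 1.5 mm play all round, in two 50 mm deep square mortises 136 mm apart in a fixed timber 290 x 135 mm, 60 high; which is in which varies. They cannot turn there; only weight and rubbing hold them.
- board_top (a point): Centre of the top face of the fixed bare wooden board, 200 x 200 mm, 12 mm thick, flat on the bench on the far side of the timber from the puller's stand (left or right varies). z is up.
There are look-alikes about, which are no part of the job. What is shaped like the part that bears puller_grip but blue or green is not meant.

How it is judged:
On the way, in this order (a step that is already met when the one before it is completed fails the run):
1. the puller's foot is in the plug's chamber and turned crosswise to the slot (at least 60 degrees), the plug still in its mortise (z of puller_grip in the frame of plug_slot between 0.085 and 0.112 m and horizontal distance between puller_grip and plug_slot below 0.03 m and angle between the x axis of puller_grip and the x axis of plug_slot, either way round above 1.05 rad and height (world z) of plug_slot below 0.075 m), for 0.2 s.
2. the plug, hanging on the puller, is clear above the timber (height (world z) of plug_slot above 0.112 m and z of puller_grip in the frame of plug_slot between 0.085 and 0.115 m and horizontal distance between puller_grip and plug_slot below 0.03 m), for 0.2 s.
At the end, for the whole second after the job is handed in: The slotted plug stands upright (within 8 degrees) on the board, its centre within 55 mm of the board's centre, the puller's foot still inside it, both released and at rest; the blank plug is within 20 mm of where it was (horizontal distance between plug_slot and board_top below 0.055 m and height (world z) of plug_slot between 0.055 and 0.07 m and angle between plug_slot's own z axis and vertical below 0.15 rad and z of puller_grip in the frame of plug_slot between 0.075 and 0.115 m and distance of blank_top from where it was at the start of the episode below 0.02 m and linear speed of each of plug, puller below 0.03 m/s); the robot touches nothing.
It fails at once if the slotted plug is tipped by more than 25 degrees (angle between plug_slot's own z axis and vertical above 0.44 rad).
It fails at once if the blank plug is pulled out or shifted by more than 20 mm (distance of blank_top from where it was at the start of the episode above 0.02 m).
It also fails if it takes over 51 s, if anything falls off the work surface, if the arm or the gripper's body presses on something with over 40 N, if the wrist force passes 120 N, or if a joint passes its speed limit or range.

## Working session

There is one attempt and no reset: what is moved stays moved. The work goes in short steps, Python scripts to look and compute and a tool call to move; the robot and the scene stay as the last step left them, time stands still between calls to the robot, and variables do not carry over. Pictures are saved under pics/ and viewed, at most 10 in all, crops included, and the job is handed in when it is done.

Besides the shell and the picture viewer there is one more tool, called after "Call:" as a command line: name --argument value ..., lists and objects as JSON in quotes. move_arm: Moves the arm, as the interface text tells. Its arguments: {"type":"object","properties":{"targets":{"type":"array","items":{"type":"array"}},"squeeze":{"type":"number"}},"required":["targets"]}

```bash
mkdir -p pics
cat > h.py <<'E'
from workcell import env
import numpy as np, cv2
from scipy.spatial.transform import Rotation as R
T=['puller_grip','plug_slot','blank_top','board_top']
def st():
    s=env.get_state(); q=s['orientation']; r=R.from_quat([q[1],q[2],q[3],q[0]])
    return s,np.array(s['tcp_pos']),r
def save(p,n): cv2.imwrite(f'pics/{n}.png',cv2.cvtColor(p['pixels'],cv2.COLOR_RGB2BGR))
def ray(p,uv,E):  # E world->cam
    f=240/np.tan(np.radians(p['fovy'])/2);K=np.array([[f,0,p['cx']],[0,f,p['cy']],[0,0,1.]])
    n=cv2.undistortPoints(np.array([[uv]],float),K,np.array(p['dist_coeffs'],float))[0,0]
    d=E[:3,:3].T@np.array([n[0],-n[1],-1]); o=-E[:3,:3].T@E[:3,3]; return o,d
def at(p,uv,z,E=None):
    o,d=ray(p,uv,np.array(p['extrinsics']) if E is None else E); return o+d*(z-o[2])/d[2]
def wristE(p,pos,r):
    M=np.eye(4);M[:3,:3]=r.as_matrix();M[:3,3]=pos; return np.linalg.inv(M@np.array(p['mount']))
E
python3 - <<'E'
from h import *
s,pos,r=st(); print(s['clock'],pos,r.as_matrix().round(3),s['finger_gap'])
for c in ['scene','top']:
    p=env.read_camera(c); save(p,c)
    for t in T:
        print(c,t,[(np.round(d['centre'],3),round(d['confidence'],2)) for d in env.landmark_of(t,p)])
E
```

```text
0.0 [0.18868688 0.54260732 0.23039442] [[-0.944  0.329 -0.001]
 [ 0.329  0.944 -0.002]
 [ 0.    -0.002 -1.   ]] 0.08491906569320996
scene puller_grip [(array([ 0.616, -0.322,  0.12 ]), 0.97), (array([ 0.353, -0.198,  0.124]), 0.78), (array([ 0.483, -0.469,  0.121]), 0.69), (array([ 0.468, -0.335,  0.137]), 0.68)]
scene plug_slot [(array([0.518, 0.003, 0.061]), 0.62), (array([ 0.47 , -0.336,  0.137]), 0.38)]
scene blank_top [(array([ 0.657, -0.007,  0.058]), 0.74), (array([0.481, 0.277, 0.01 ]), 0.57)]
scene board_top [(array([0.481, 0.28 , 0.012]), 0.75)]
top puller_grip [(array([ 0.616, -0.321,  0.119]), 0.76), (array([ 0.48 , -0.471,  0.117]), 0.74), (array([ 0.349, -0.198,  0.121]), 0.74), (array([ 0.469, -0.334,  0.136]), 0.63)]
top plug_slot [(array([0.517, 0.001, 0.06 ]), 0.91)]
top blank_top [(array([ 0.65 , -0.009,  0.061]), 0.89)]
top board_top [(array([0.48 , 0.28 , 0.014]), 0.81)]
```

View pics/scene.png

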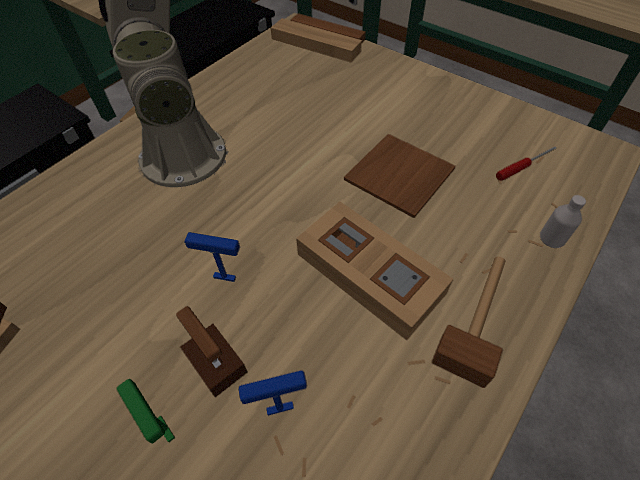

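View pics/top.png

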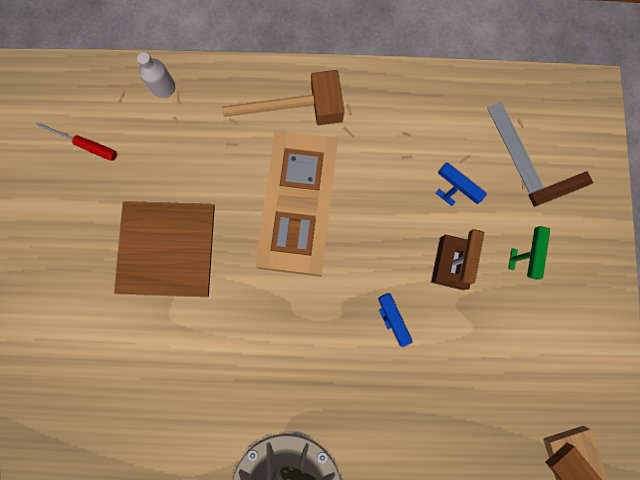

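The top picture shows the brown puller in its stand at about (473,257), the slotted plug at (293,233), the blank plug at (301,169) and the board at (165,249). The blue and green tools are look-alikes. Next I'll measure the yaws.

Run:
```python
from h import *
p=env.read_camera('top')
for t,z in [('puller_grip',.149),('plug_slot',.06),('blank_top',.06),('board_top',.012)]:
    for d in env.regions_of(t,p):
        m=d['mask']; v,u=np.nonzero(m)
        c=p['pixels'][m].mean(0).round()
        if t=='puller_grip':
            # handle only: brown top
            pass
        pts=np.array([at(p,(a,b),z)[:2] for a,b in zip(u,v)],np.float32)
        (cx,cy),(w,h),a=cv2.minAreaRect(pts); print(t,round(d['confidence'],2),len(u),c,np.round([cx,cy,w,h],3),round(a,1),(u.mean().round(),v.mean().round()))
g=lambda uv,z:at(p,uv,z).round(3)
print(g((478,232),.149),g((467,283),.149),g((473,257),.149))
im=p['pixels'];a=cv2.resize(im[190:270,245:345],(400,320),interpolation=2);b=cv2.resize(im[215:295,420:520],(400,320),interpolation=2)
cv2.imwrite('pics/crop.png',cv2.cvtColor(np.hstack([a,b]),cv2.COLOR_RGB2BGR))
```

```text
puller_grip 0.81 1057 [109.  73.  48.] [ 0.469 -0.323  0.049  0.104] 76.3 (np.float64(470.0), np.float64(257.0))
puller_grip 0.76 1114 [18. 96. 37.] [ 0.481 -0.438  0.068  0.102] 78.0 (np.float64(533.0), np.float64(254.0))
puller_grip 0.75 874 [ 14.  61. 149.] [ 0.592 -0.305  0.096  0.061] 51.5 (np.float64(459.0), np.float64(185.0))
puller_grip 0.64 763 [ 18.  66. 158.] [ 0.345 -0.188  0.096  0.031] 24.7 (np.float64(394.0), np.float64(321.0))
plug_slot 0.79 1565 [127.  95.  74.] [0.514 0.002 0.083 0.082] 83.5 (np.float64(294.0), np.float64(233.0))
blank_top 0.64 1493 [125. 104.  92.] [ 0.65  -0.011  0.082  0.084] 83.7 (np.float64(302.0), np.float64(169.0))
board_top 0.61 8757 [125.  76.  41.] [0.482 0.279 0.202 0.202] 89.7 (np.float64(165.0), np.float64(249.0))
[ 0.511 -0.343  0.149] [ 0.417 -0.321  0.149] [ 0.465 -0.333  0.149]
```

View pics/crop.png

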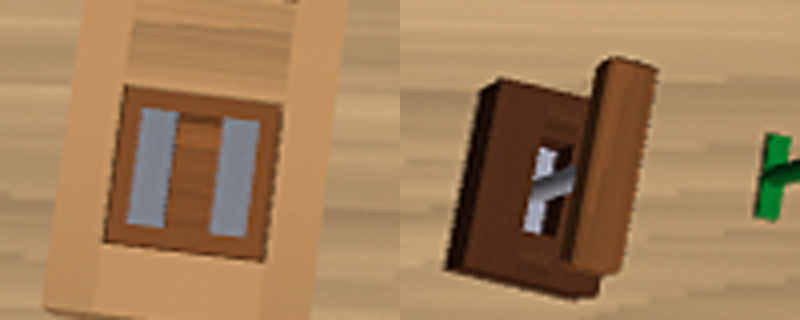

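```bash
cat >> h.py <<'E'
def go(x,y,z,yaw,say=True):
    s,pos,r=st()
    t=R.from_matrix(np.array([[np.cos(a:=np.radians(yaw)),np.sin(a),0],[np.sin(a),-np.cos(a),0],[0,0,-1]]).astype(float))
    print(round(s['clock'],2),'shift mm',(r.inv().apply(np.array([x,y,z])-pos)*1000).round(1),'turn',(np.degrees((r.inv()*t).as_rotvec())/10).round(3))
E
python3 -c "
from h import *
go(.45,.1,.25,166);go(.469,-.334,.26,166)"
```

```text
0.75 shift mm [-392.2 -332.7  -18.7] turn [ 0.001  0.    -0.519]
0.75 shift mm [-552.7 -736.4  -28.8] turn [ 0.001  0.    -0.519]
```

Call:
move_arm --targets '[[[-392,-333,-19],[0,0,-0.5],-1],[[-392,-333,-19],[0,0,-0.5],-1],[[-392,-333,-19],[0,0,-0.5],-1],[[-392,-333,-19],[0,0,-0.5],-1],[[-392,-333,-19],[0,0,-0.5],-1]]'

```text
clock: 1.38
tcp_pos: [0.3481, 0.2723, 0.2432]
orientation: [0.001, 0.123, 0.992, 0.0]
wrist_force: [2.4, 1.0, -0.5]
finger_gap: 0.0851
grip_force: 0.0
```

```bash
python3 -c "
from h import *
print(st()[1]);go(.469,-.334,.26,166)"
```

```text
[0.34808683 0.2723014  0.2432179 ]
1.38 shift mm [-265.5 -558.3  -17. ] turn [ 0.005  0.006 -0.015]
```

Call:
move_arm --targets '[[[-265,-558,-17],[0,0,0],-1],[[-265,-558,-17],[0,0,0],-1],[[-265,-558,-17],[0,0,0],-1],[[-265,-558,-17],[0,0,0],-1],[[-265,-558,-17],[0,0,0],-1]]'

```text
clock: 2.0
tcp_pos: [0.4083, -0.0345, 0.2519]
orientation: [0.001, 0.124, 0.992, 0.0]
wrist_force: [1.5, -0.2, 0.6]
finger_gap: 0.0854
grip_force: 0.0
```

```bash
python3 -c "
from h import *
print(st()[1]);go(.469,-.334,.26,166)"
```

```text
[ 0.40826634 -0.03453439  0.25190217]
2.0 shift mm [-132.3 -275.4   -8. ] turn [ 0.002  0.009 -0.019]
```

Call:
move_arm --targets '[[[-132,-275,-8],[0,0,0],-1],[[-132,-275,-8],[0,0,0],-1],[[-132,-275,-8],[0,0,0],-1],[[-132,-275,-8],[0,0,0],-1],[[-132,-275,-8],[0,0,0],-1]]'

```text
clock: 2.62
tcp_pos: [0.4688, -0.3339, 0.2595]
orientation: [0.0, 0.124, 0.992, -0.0]
wrist_force: [1.1, 0.2, 0.1]
finger_gap: 0.0854
grip_force: 0.0
```

Call:
move_arm --targets '[[[0,0,0],[0,0,0],-1]]'

```text
clock: 2.75
tcp_pos: [0.4689, -0.3353, 0.2581]
orientation: [-0.0, 0.126, 0.992, -0.0]
wrist_force: [0.5, 0.1, -0.3]
finger_gap: 0.0858
grip_force: 0.0
```

Run:
```python
from h import *
s,pos,r=st(); print(pos,s['joint_pos'])
p=env.read_camera('wrist'); save(p,'w1')
for t in ['puller_grip']: print(t,[(np.round(d['centre'],3),round(d['confidence'],2)) for d in env.landmark_of(t,p)])
E=wristE(p,pos,r)
for d in env.regions_of('puller_grip',p):
    v,u=np.nonzero(d['mask']); pts=np.array([at(p,(a,b),.149,E)[:2] for a,b in zip(u,v)],np.float32)
    print(len(u),cv2.minAreaRect(pts),p['pixels'][d['mask']].mean(0))
```

```text
[ 0.4688518  -0.33525643  0.25809528] [-7.59845970e-01  3.10869605e-01  1.07987112e-01  1.36811367e+00
 -3.05769166e-04 -5.07995062e-01]
puller_grip [(array([ 0.481, -0.473,  0.12 ]), 0.96), (array([ 0.614, -0.322,  0.124]), 0.89), (array([ 0.467, -0.335,  0.134]), 0.69)]
5791 ((0.46647775173187256, -0.33439239859580994), (0.024869928136467934, 0.10253360867500305), 77.961669921875) [125.9034709   78.94059748  42.71386634]
6012 ((0.47447630763053894, -0.4419393241405487), (0.05591593682765961, 0.09431225061416626), 79.04473114013672) [ 24.16999335 107.09614105  42.87774451]
5869 ((0.5784586071968079, -0.312018483877182), (0.10130257904529572, 0.07069741189479828), 51.330780029296875) [ 28.26171409  68.69142955 148.02794343]
4380 ((0.3765905797481537, -0.2126055210828781), (0.0796121209859848, 0.03147035837173462), 77.40345001220703) [ 26.40342466  61.32374429 129.78333333]
```

View pics/w1.png

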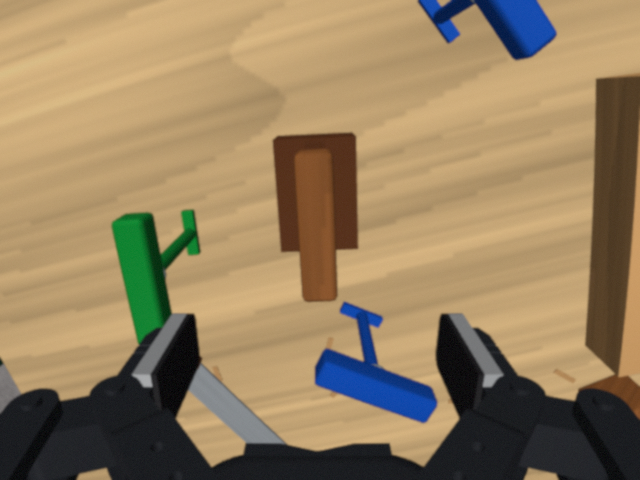

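The wrist picture shows the brown handle at (316,225), clear of its neighbours. That puts it at (0.467, -0.335) with a yaw of 168°. I'll go down and grasp.

```bash
python3 -c "
from h import *
go(.467,-.335,.118,168)"
```

```text
2.9 shift mm [ 1.000e-01 -4.700e+00  1.412e+02] turn [ 0.006 -0.005 -0.218]
```

```bash
python3 -c "
from h import *
for i in range(3): print(st()[1].round(4), st()[0]['qvel'][:3]);
go(.467,-.335,.118,168)"
```

```text
[ 0.4683 -0.3306  0.2592] [ 0.01806444 -0.01882074 -0.01168716]
[ 0.4683 -0.3306  0.2592] [ 0.01806444 -0.01882074 -0.01168716]
[ 0.4683 -0.3306  0.2592] [ 0.01806444 -0.01882074 -0.01168716]
2.9 shift mm [ 1.000e-01 -4.700e+00  1.412e+02] turn [ 0.006 -0.005 -0.218]
```

Call:
move_arm --targets '[[[2,-1.5,50],[0,0,-0.2],-1],[[2,-1.5,90],[0,0,-0.2],-1],[[2,-1.5,120],[0,0,-0.2],-1],[[2,-1.5,141],[0,0,-0.2],-1],[[2,-1.5,141],[0,0,-0.2],-1]]'

```text
clock: 3.52
tcp_pos: [0.4654, -0.3297, 0.1174]
orientation: [-0.001, 0.105, 0.994, 0.001]
wrist_force: [-0.5, 0.5, -0.3]
finger_gap: 0.0854
grip_force: 0.0
```

```bash
python3 -c "
from h import *
go(.467,-.335,.118,168);print(st()[0]['wrist_force'])"
```

```text
3.52 shift mm [-2.6 -4.8 -0.6] turn [ 0.011 -0.016 -0.007]
[-0.51174324  0.46600226 -0.31314392]
```

Call:
move_arm --targets '[[[-2,-4,0],[0,0,0],-1],[[-2,-4,0],[0,0,0],-1],[[-2,-4,0],[0,0,0],1],[[-2,-4,0],[0,0,0],1],[[-2,-4,0],[0,0,0],1]]' --squeeze 60

```text
clock: 4.15
tcp_pos: [0.4675, -0.3367, 0.1185]
orientation: [0.0, 0.106, 0.994, 0.0]
wrist_force: [-0.2, -0.1, -0.4]
finger_gap: 0.0324
grip_force: 0.0
```

Call:
move_arm --targets '[[[0,0,0],[0,0,0],1],[[0,0,0],[0,0,0],1],[[0,0,0],[0,0,0],1]]'

```text
clock: 4.53
tcp_pos: [0.4676, -0.3368, 0.1186]
orientation: [0.0, 0.106, 0.994, -0.0]
wrist_force: [-0.7, 0.2, 2.4]
finger_gap: 0.023
grip_force: 59.3
```

Call:
move_arm --targets '[[[0,0,-20],[0,0,0],1],[[0,0,-50],[0,0,0],1],[[0,0,-90],[0,0,0],1],[[0,0,-120],[0,0,0],1],[[0,0,-120],[0,0,0],1]]'

```text
clock: 5.15
tcp_pos: [0.4684, -0.3377, 0.2404]
orientation: [0.002, 0.106, 0.994, -0.001]
wrist_force: [-0.1, 1.1, -1.6]
finger_gap: 0.0231
grip_force: 59.2
```

```bash
python3 -c "
from h import *
s=st()[0];print(s['finger_gap'],s['grip_force'],s['wrist_force'],st()[1])
go(.515,0.0015,.238,173.5)"
```

```text
0.02314585643930462 59.18381989002228 [-0.10671297  1.10169985 -1.55718472] [ 0.46839982 -0.33766078  0.24043127]
5.15 shift mm [ 26.  341.4   1.6] turn [-0.014  0.02  -0.568]
```

Call:
move_arm --targets '[[[20,255,1],[0,0,-0.55],1],[[20,255,1],[0,0,-0.55],1],[[20,255,1],[0,0,-0.55],1],[[20,255,1],[0,0,-0.55],1],[[20,255,1],[0,0,-0.55],1]]'

```text
clock: 5.78
tcp_pos: [0.5007, -0.0791, 0.2356]
orientation: [-0.002, 0.055, 0.998, 0.001]
wrist_force: [0.0, -0.2, -1.7]
finger_gap: 0.0232
grip_force: 59.8
```

Call:
move_arm --targets '[[[0,0,0],[0,0,0],1],[[0,0,0],[0,0,0],1],[[0,0,0],[0,0,0],1]]'

```text
clock: 6.15
tcp_pos: [0.5016, -0.0846, 0.237]
orientation: [-0.0, 0.059, 0.998, 0.0]
wrist_force: [0.1, 0.5, -1.9]
finger_gap: 0.023
grip_force: 59.8
```

Run:
```python
from h import *
s,pos,r=st(); p=env.read_camera('wrist'); save(p,'w2'); E=wristE(p,pos,r)
print(pos,r.as_matrix()[:2,0],s['qvel'][:2])
for t in T[:3]: print(t,[(np.round(d['centre'],4),round(d['confidence'],2)) for d in env.landmark_of(t,p)])
for t in ['plug_slot']:
  for d in env.regions_of(t,p):
    v,u=np.nonzero(d['mask']); pts=np.array([at(p,(a,b),.06,E)[:2] for a,b in zip(u,v)],np.float32)
    print(t,len(u),cv2.minAreaRect(pts))
```

```text
[ 0.50162873 -0.08459686  0.23704139] [-0.9929324   0.11868042] [ 0.00063397 -0.00283047]
puller_grip [(array([ 0.5007, -0.0799,  0.2547]), 0.87), (array([ 0.6145, -0.326 ,  0.1252]), 0.78)]
plug_slot [(array([0.5153, 0.0008, 0.0569]), 0.86)]
blank_top [(array([ 0.6513, -0.0133,  0.0587]), 0.66)]
plug_slot 3227 ((0.6379963755607605, -0.0009621568024158478), (0.06882548332214355, 0.05621783435344696), 85.81163787841797)
plug_slot 10332 ((0.5149828791618347, 0.0022328756749629974), (0.08393222093582153, 0.08276619017124176), 84.50431823730469)
```

View pics/w2.png

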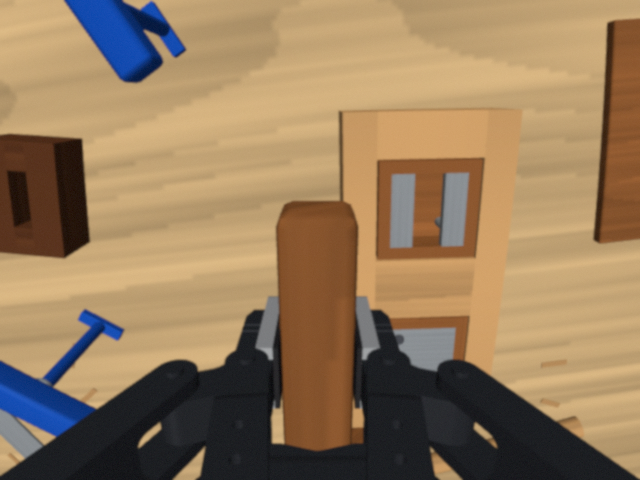

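Wrist picture: puller is firmly held, with the handle end at about (317,205..222). The slotted plug is at (430,208), slot along the picture's vertical. Next I'll check the handle's offset in the grip.

Run:
```python
from h import *
s,pos,r=st(); p=env.read_camera('wrist'); E=wristE(p,pos,r)
o=-E[:3,:3].T@E[:3,3]; print('cam in tool',r.inv().apply(o-pos))
for uv,z in [((316,222),.268),((316,222),.244),((316,203),.268),((316,203),.244)]: print(uv,z,(r.inv().apply(at(p,uv,z,E)-pos)*1000).round(1))
q=env.read_camera('scene');print([(np.round(d['centre'],4),round(d['confidence'],2)) for d in env.landmark_of('puller_grip',q)])
save(q,'s2')
print(pos);go(.515,.002,.235,174)
```

```text
cam in tool [ 8.08712872e-02 -9.39424291e-06 -1.43398258e-01]
(316, 222) 0.268 [ 48.   -0.2 -30.6]
(316, 222) 0.244 [41.  -0.2 -6.6]
(316, 203) 0.268 [ 53.4  -0.2 -30.6]
(316, 203) 0.244 [47.6 -0.2 -6.6]
[(array([ 0.5047, -0.0833,  0.2584]), 0.86), (array([ 0.4818, -0.4691,  0.1219]), 0.86), (array([ 0.3519, -0.1963,  0.1212]), 0.71), (array([ 0.6173, -0.3207,  0.1203]), 0.58)]
[ 0.50174623 -0.08382474  0.23740765]
6.55 shift mm [-3.2 86.4  2.5] turn [ 0.     0.001 -0.07 ]
```

Call:
move_arm --targets '[[[-1.2,60,2],[0,0,-0.07],1],[[-1.2,86,2],[0,0,-0.07],1],[[-1.2,86,2],[0,0,-0.07],1],[[-1.2,86,2],[0,0,-0.07],1],[[-1.2,86,2],[0,0,-0.07],1]]'

```text
clock: 7.18
tcp_pos: [0.513, 0.0012, 0.2355]
orientation: [0.0, 0.053, 0.999, -0.0]
wrist_force: [-0.1, -1.3, -2.1]
finger_gap: 0.0231
grip_force: 60.2
```

Call:
move_arm --targets '[[[0,0,30],[0,0,0],1],[[0,0,50],[0,0,0],1],[[0,0,50],[0,0,0],1],[[0,0,50],[0,0,0],1]]'

```text
clock: 7.68
tcp_pos: [0.5134, 0.0015, 0.1862]
orientation: [0.001, 0.053, 0.999, -0.0]
wrist_force: [0.8, 0.7, -2.1]
finger_gap: 0.0231
grip_force: 60.1
```

Run:
```python
from h import *
s,pos,r=st(); p=env.read_camera('wrist'); q=env.read_camera('scene'); save(p,'w3')
c=cv2.resize(q['pixels'][150:330,260:460],(800,720))[:600]; cv2.imwrite('pics/s3.png',cv2.cvtColor(c,cv2.COLOR_RGB2BGR))
print(pos,s['wrist_force']);go(.513,.002,.141,174)
for k in (p,q):
  for t in T[:2]: print(t,[(np.round(d['centre'],4),round(d['confidence'],2)) for d in env.landmark_of(t,k)])
```

```text
[0.51341559 0.00147973 0.186242  ] [ 0.80535267  0.73543871 -2.06961544]
7.78 shift mm [ 0.9  0.3 45.6] turn [-0.     0.012 -0.001]
puller_grip [(array([0.5141, 0.0056, 0.2022]), 0.75)]
plug_slot []
puller_grip [(array([0.5122, 0.0007, 0.2065]), 0.97), (array([ 0.6147, -0.3249,  0.1209]), 0.89), (array([ 0.3516, -0.196 ,  0.1198]), 0.86)]
plug_slot [(array([0.5196, 0.0041, 0.0599]), 0.96)]
```

View pics/s3.png

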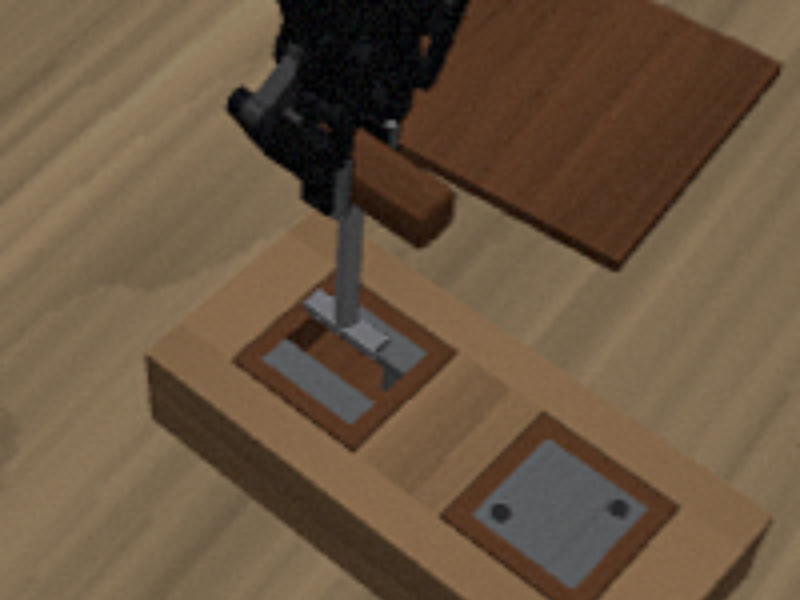

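The foot hovers about 23 mm above the slot, with its centre at crop (347,322) and the plug's centre at about (347,358). I'll compare both in world coordinates.

Run:
```python
from h import *
q=env.read_camera('scene')
f=lambda a,b,z:at(q,(260+a/4,150+b/4),z).round(4)
print('foot',f(347,322,.091),f(305,300,.091),f(385,345,.091)); print('plug',[f(*c,.06) for c in [(237,360),(352,450),(456,352)]],(f(237,360,.06)+f(456,352,.06))/2)
print('strips near',f(265,355,.06),f(352,420,.06),'inner',f(290,340,.06),f(375,403,.06),'far out',f(427,353,.06))
```

```text
foot [0.5184 0.     0.091 ] [ 0.4937 -0.0015  0.091 ] [ 5.415e-01 -2.000e-04  9.100e-02]
plug [array([ 0.4752, -0.0339,  0.06  ]), array([ 0.5535, -0.0427,  0.06  ]), array([0.5612, 0.0377, 0.06  ])] [0.5182 0.0019 0.06  ]
strips near [ 0.4847 -0.0227  0.06  ] [ 0.5432 -0.0283  0.06  ] inner [ 0.4891 -0.0074  0.06  ] [ 0.5464 -0.0131  0.06  ] far out [0.5497 0.0282 0.06  ]
```

Call:
move_arm --targets '[[[0,1,10],[0,0,0],1],[[0,1,20],[0,0,0],1],[[0,1,30],[0,0,0],1],[[0,1,30],[0,0,0],1]]'

```text
clock: 8.52
tcp_pos: [0.5121, 0.0032, 0.154]
orientation: [-0.001, 0.052, 0.999, 0.0]
wrist_force: [0.1, 0.3, -1.7]
finger_gap: 0.0231
grip_force: 60.2
```

Call:
move_arm --targets '[[[0,0,8],[0,0,0],1],[[0,0,15],[0,0,0],1],[[0,0,15],[0,0,0],1],[[0,0,15],[0,0,0],1]]'

```text
clock: 9.02
tcp_pos: [0.5132, 0.003, 0.1405]
orientation: [0.0, 0.052, 0.999, 0.0]
wrist_force: [-0.0, -0.6, -0.9]
finger_gap: 0.0232
grip_force: 60.2
```

Call:
move_arm --targets '[[[0,0,0],[0,0,0.9],1],[[0,0,0],[0,0,1.8],1],[[0,0,0],[0,0,2.7],1],[[0,0,0],[0,0,3.6],1],[[0,0,0],[0,0,4.5],1]]'

```text
clock: 9.65
tcp_pos: [0.5134, 0.003, 0.1409]
orientation: [0.0, 0.433, 0.902, 0.0]
wrist_force: [0.2, 0.2, -1.8]
finger_gap: 0.0233
grip_force: 60.2
```

Call:
move_arm --targets '[[[0,0,0],[0,0,0.9],1],[[0,0,0],[0,0,1.8],1],[[0,0,0],[0,0,2.7],1],[[0,0,0],[0,0,3.6],1],[[0,0,0],[0,0,4.5],1]]'

```text
clock: 10.28
tcp_pos: [0.5134, 0.003, 0.1408]
orientation: [0.0, 0.745, 0.667, 0.0]
wrist_force: [0.1, -0.3, -1.1]
finger_gap: 0.0232
grip_force: 60.2
```

Call:
move_arm --targets '[[[0,0,0],[0,0,0],1],[[0,0,0],[0,0,0],1],[[0,0,0],[0,0,0],1]]'

```text
clock: 10.65
tcp_pos: [0.5131, 0.003, 0.1405]
orientation: [0.0, 0.743, 0.67, 0.0]
wrist_force: [0.3, 0.5, -1.5]
finger_gap: 0.023
grip_force: 60.2
```

Run:
```python
from h import *
s,pos,r=st(); print(pos,np.degrees(np.arctan2(*r.as_matrix()[[1,0],0])),s['wrist_force'],s['ft_torque'],s['joint_pos'])
q=env.read_camera('scene')
c=cv2.resize(q['pixels'][150:300,260:460],(800,600)); cv2.imwrite('pics/s4.png',cv2.cvtColor(c,cv2.COLOR_RGB2BGR))
```

```text
[0.51312494 0.00302575 0.14050185] 84.09858169280474 [ 0.26174035  0.54662685 -1.5260461 ] [ 0.01038078  0.04256757 -0.02355097] [-1.50676406e-01  2.41275994e-01 -2.79396551e-01  1.04996135e+00
  5.01865641e-05  1.52311911e+00]
```

View pics/s4.png

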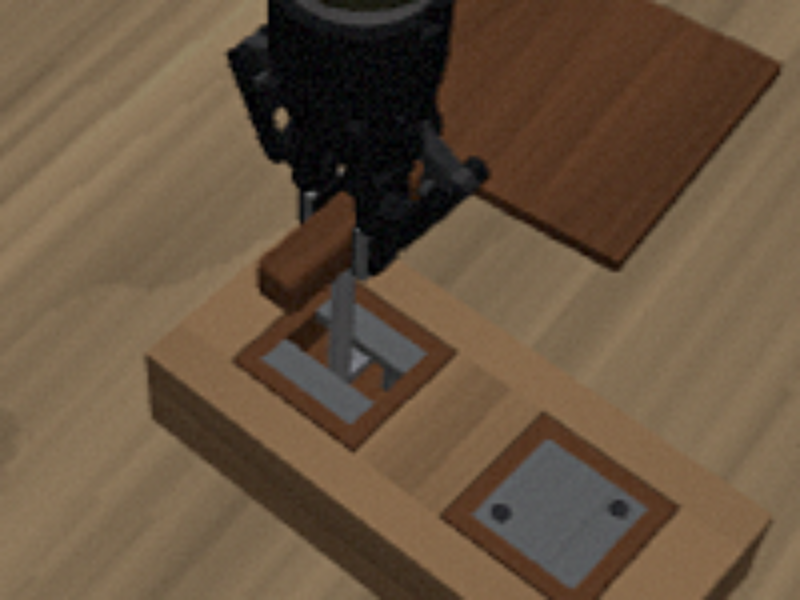

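The foot is in the chamber, turned 90° across the slot. I'll draw the plug up slowly.

Call:
move_arm --targets '[[[0,0,-5],[0,0,0],1],[[0,0,-10],[0,0,0],1],[[0,0,-16],[0,0,0],1],[[0,0,-24],[0,0,0],1],[[0,0,-32],[0,0,0],1]]' --squeeze 100

```text
clock: 11.32
tcp_pos: [0.513, 0.003, 0.173]
orientation: [-0.0, 0.743, 0.669, 0.0]
wrist_force: [-0.5, -0.9, -4.2]
finger_gap: 0.0229
grip_force: 99.4
```

Call:
move_arm --targets '[[[0,0,-10],[0,0,0],1],[[0,0,-20],[0,0,0],1],[[0,0,-30],[0,0,0],1],[[0,0,-40],[0,0,0],1],[[0,0,-50],[0,0,0],1]]'

```text
clock: 11.95
tcp_pos: [0.5131, 0.003, 0.2231]
orientation: [0.0, 0.743, 0.669, 0.0]
wrist_force: [-0.3, 0.4, -3.0]
finger_gap: 0.0225
grip_force: 99.4
```

Call:
move_arm --targets '[[[0,0,-10],[0,0,0],1],[[0,0,-18],[0,0,0],1],[[0,0,-18],[0,0,0],1],[[0,0,-18],[0,0,0],1],[[0,0,-18],[0,0,0],1]]'

```text
clock: 12.58
tcp_pos: [0.5128, 0.0031, 0.2399]
orientation: [-0.0, 0.743, 0.669, -0.0]
wrist_force: [0.1, 0.2, -4.4]
finger_gap: 0.0225
grip_force: 99.6
```

Run:
```python
from h import *
s,pos,r=st(); print(pos,s['wrist_force'])
q=env.read_camera('scene');w=env.read_camera('top')
c=np.hstack([cv2.resize(q['pixels'][100:300,260:460],(400,400)),cv2.resize(w['pixels'][150:350,100:300],(400,400))]); cv2.imwrite('pics/s5.png',cv2.cvtColor(c,cv2.COLOR_RGB2BGR))
for k in (q,w):
  for t in T: print(t,[(np.round(d['centre'],4),round(d['confidence'],2)) for d in env.landmark_of(t,k)])
go(.481,.280,.235,84)
```

```text
[0.51275525 0.00308202 0.23992917] [ 0.07252643  0.23083858 -4.41548389]
puller_grip [(array([ 0.6169, -0.324 ,  0.1201]), 0.89), (array([0.5126, 0.0028, 0.2602]), 0.71), (array([ 0.4827, -0.4705,  0.1198]), 0.7)]
plug_slot [(array([0.517 , 0.0054, 0.1522]), 0.66)]
blank_top [(array([ 0.6544, -0.0103,  0.0599]), 0.87)]
board_top [(array([0.4807, 0.2791, 0.0089]), 0.83)]
puller_grip [(array([ 0.6173, -0.3198,  0.1184]), 0.97), (array([ 0.3515, -0.199 ,  0.1219]), 0.97), (array([0.5131, 0.0009, 0.2556]), 0.88), (array([ 0.4812, -0.4705,  0.1187]), 0.78)]
plug_slot [(array([0.5165, 0.0016, 0.1532]), 0.84)]
blank_top [(array([ 0.6511, -0.012 ,  0.0609]), 0.92)]
board_top [(array([0.5102, 0.0049, 0.2566]), 0.56)]
13.07 shift mm [272.1 -60.8   5.5] turn [ 0.    -0.001  0.002]
```

View pics/s5.png

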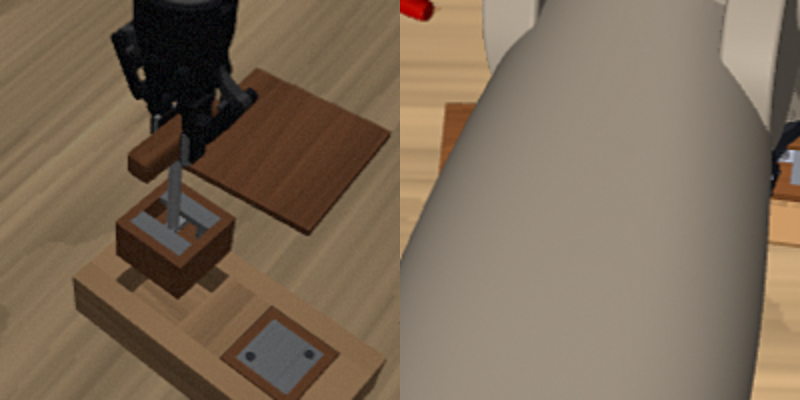

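The left half shows the plug hanging level on the puller above its mortise, with the blank untouched. I'll carry it over to the board.

Call:
move_arm --targets '[[[10,-2.4,0],[0,0,0],1],[[30,-7,0],[0,0,0],1],[[56,-13,0],[0,0,0],1],[[84,-20,0],[0,0,0],1],[[112,-26.5,0],[0,0,0],1]]'

```text
clock: 13.7
tcp_pos: [0.4979, 0.1187, 0.2405]
orientation: [-0.0, 0.743, 0.669, 0.0]
wrist_force: [1.3, 0.2, -4.5]
finger_gap: 0.0225
grip_force: 99.6
```

Call:
move_arm --targets '[[[28,-6.6,0],[0,0,0],1],[[56,-13.2,0],[0,0,0],1],[[84,-20,0],[0,0,0],1],[[110,-26,0],[0,0,0],1],[[132,-31,0],[0,0,0],1]]'

```text
clock: 14.32
tcp_pos: [0.4806, 0.2534, 0.2404]
orientation: [-0.0, 0.743, 0.67, 0.0]
wrist_force: [0.8, -1.1, -4.7]
finger_gap: 0.0223
grip_force: 99.6
```

Call:
move_arm --targets '[[[16,-4,0],[0,0,0],1],[[24,-6,0],[0,0,0],1],[[27,-6.5,0],[0,0,0],1],[[27,-6.5,0],[0,0,0],1],[[27,-6.5,0],[0,0,0],1]]'

```text
clock: 14.95
tcp_pos: [0.4778, 0.2786, 0.2405]
orientation: [0.0, 0.743, 0.669, -0.0]
wrist_force: [-1.5, -0.4, -5.3]
finger_gap: 0.0226
grip_force: 99.5
```

Run:
```python
from h import *
s,pos,r=st(); print(pos,s['wrist_force'],s['clock'])
q=env.read_camera('scene')
for t in T: print(t,[(np.round(d['centre'],4),round(d['confidence'],2)) for d in env.landmark_of(t,q)])
go(.478,.279,.151,84)
```

```text
[0.4777937  0.27864588 0.24045494] [-1.46057583 -0.42635024 -5.27830408] 14.95
puller_grip [(array([0.478 , 0.2749, 0.2606]), 0.94), (array([ 0.3484, -0.1964,  0.1221]), 0.91), (array([ 0.6122, -0.323 ,  0.1193]), 0.59)]
plug_slot [(array([0.4857, 0.2804, 0.1521]), 0.63)]
blank_top [(array([ 0.6527, -0.0097,  0.0584]), 0.75)]
board_top [(array([0.4786, 0.2773, 0.0132]), 0.78)]
15.2 shift mm [ 0.1  0.2 89.5] turn [ 0.001 -0.    -0.001]
```

Call:
move_arm --targets '[[[0,0,15],[0,0,0],1],[[0,0,35],[0,0,0],1],[[0,0,55],[0,0,0],1],[[0,0,70],[0,0,0],1],[[0,0,80],[0,0,0],1]]'

```text
clock: 15.82
tcp_pos: [0.4772, 0.279, 0.1591]
orientation: [-0.0, 0.743, 0.669, -0.001]
wrist_force: [-0.1, -0.2, -4.5]
finger_gap: 0.0224
grip_force: 99.4
```

Call:
move_arm --targets '[[[0,0,4],[0,0,0],1],[[0,0,8],[0,0,0],1],[[0,0,12],[0,0,0],1],[[0,0,16],[0,0,0],1],[[0,0,16],[0,0,0],1]]'

```text
clock: 16.45
tcp_pos: [0.4779, 0.2793, 0.1447]
orientation: [0.0, 0.743, 0.669, 0.0]
wrist_force: [0.2, 0.3, -1.2]
finger_gap: 0.0224
grip_force: 99.8
```

Call:
move_arm --targets '[[[0,0,2],[0,0,0],1],[[0,0,4],[0,0,0],1],[[0,0,4],[0,0,0],1]]'

```text
clock: 16.82
tcp_pos: [0.4776, 0.2792, 0.1403]
orientation: [-0.0, 0.743, 0.669, -0.0]
wrist_force: [0.6, 0.6, -1.9]
finger_gap: 0.0227
grip_force: 99.8
```

Call:
move_arm --targets '[[[0,0,1],[0,0,0],1],[[0,0,2],[0,0,0],1],[[0,0,2],[0,0,0],1]]'

```text
clock: 17.2
tcp_pos: [0.4776, 0.2792, 0.1383]
orientation: [-0.0, 0.743, 0.669, -0.0]
wrist_force: [-0.3, -0.5, -1.9]
finger_gap: 0.0227
grip_force: 99.8
```

Call:
move_arm --targets '[[[0,0,0.5],[0,0,0],1],[[0,0,1],[0,0,0],1],[[0,0,1],[0,0,0],1]]'

```text
clock: 17.58
tcp_pos: [0.4777, 0.2793, 0.1377]
orientation: [0.0, 0.743, 0.669, 0.0]
wrist_force: [-0.7, -0.7, 0.4]
finger_gap: 0.0227
grip_force: 100.4
```

Call:
move_arm --targets '[[[0,0,0],[0,0,0],0.2],[[0,0,0],[0,0,0],0.0],[[0,0,0],[0,0,0],-1],[[0,0,0],[0,0,0],-1],[[0,0,0],[0,0,0],-1]]' --squeeze 20

```text
clock: 18.2
tcp_pos: [0.4777, 0.2792, 0.1374]
orientation: [-0.0, 0.743, 0.669, 0.0]
wrist_force: [-0.2, -0.4, 0.7]
finger_gap: 0.0855
grip_force: 0.0
```

Call:
move_arm --targets '[[[0,0,0],[0,0,0],-1],[[0,0,0],[0,0,0],-1],[[0,0,0],[0,0,0],-1],[[0,0,0],[0,0,0],-1]]'

```text
clock: 18.7
tcp_pos: [0.4777, 0.2792, 0.1375]
orientation: [-0.0, 0.743, 0.669, 0.0]
wrist_force: [0.4, 0.4, -0.2]
finger_gap: 0.0857
grip_force: 0.0
```

Run:
```python
from h import *
s,pos,r=st(); print(pos,s['wrist_force'],s['clock'])
q=env.read_camera('scene'); w=env.read_camera('wrist')
c=np.hstack([cv2.resize(q['pixels'][80:230,330:480],(400,400)),cv2.resize(w['pixels'],(400,300))[np.clip(np.arange(400),0,299)]]); cv2.imwrite('pics/s6.png',cv2.cvtColor(c,cv2.COLOR_RGB2BGR))
for t in T: print(t,[(np.round(d['centre'],4),round(d['confidence'],2)) for d in env.landmark_of(t,q)])
```

```text
[0.47767745 0.27923755 0.13745178] [ 0.35345539  0.38842221 -0.18684733] 18.7
puller_grip [(array([ 0.3491, -0.1968,  0.1218]), 0.78), (array([0.4779, 0.279 , 0.1578]), 0.67), (array([ 0.6172, -0.3233,  0.1231]), 0.67)]
plug_slot []
blank_top [(array([ 0.6556, -0.0099,  0.0575]), 0.77)]
board_top [(array([0.4788, 0.2794, 0.011 ]), 0.65)]
```

View pics/s6.png

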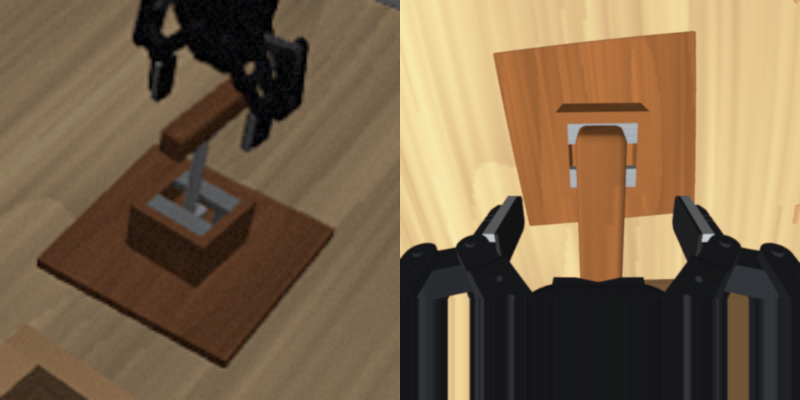

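The plug stands in the middle of the board, the puller is upright in it, and the fingers are open and clear. I'll back off upward.

Call:
move_arm --targets '[[[0,0,-10],[0,0,0],-1],[[0,0,-30],[0,0,0],-1],[[0,0,-60],[0,0,0],-1],[[0,0,-100],[0,0,0],-1],[[0,0,-130],[0,0,0],-1]]'

```text
clock: 19.62
tcp_pos: [0.478, 0.2794, 0.2701]
orientation: [0.0, 0.743, 0.669, 0.001]
wrist_force: [1.0, -0.0, 0.0]
finger_gap: 0.0854
grip_force: 0.0
```

Call:
move_arm --targets '[[[0,0,0],[0,0,0],-1],[[0,0,0],[0,0,0],-1],[[0,0,0],[0,0,0],-1],[[0,0,0],[0,0,0],-1]]'

```text
clock: 20.12
tcp_pos: [0.4772, 0.279, 0.2665]
orientation: [-0.0, 0.743, 0.669, -0.001]
wrist_force: [-0.6, 0.5, 1.2]
finger_gap: 0.0854
grip_force: 0.0
```

Run:
```python
from h import *
s,pos,r=st(); print(pos,s['wrist_force'],s['clock'])
q=env.read_camera('scene')
for t in T: print(t,[(np.round(d['centre'],4),round(d['confidence'],2)) for d in env.landmark_of(t,q)])
```

```text
[0.47717355 0.27900488 0.26645627] [-0.61100131  0.47712657  1.2421718 ] 20.125
puller_grip [(array([ 0.3511, -0.1979,  0.1232]), 0.95), (array([ 0.4827, -0.4725,  0.1217]), 0.9), (array([0.4755, 0.2756, 0.1572]), 0.69), (array([ 0.6153, -0.32  ,  0.1194]), 0.67)]
plug_slot [(array([0.4828, 0.2796, 0.0607]), 0.63), (array([ 0.6549, -0.0071,  0.0594]), 0.31)]
blank_top [(array([ 0.6541, -0.0094,  0.0578]), 0.65)]
board_top [(array([0.4804, 0.2802, 0.0121]), 0.69)]
```

```bash
python3 -c "
from h import *
print(env.hand_in())"
```

```text
the job is handed in; nothing more can be done
None
```

The slotted plug stands upright within about 3 mm of the board's centre with the puller still in it and released, the blank plug is still in the timber, and the job was handed in at about 20 s; no verdict was returned.

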